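Stack two ridged pasta boards on the sloping drying shelf

ROBOT

A 6-joint arm with a two-finger parallel gripper is mounted at the origin on the work surface. World frame = base frame: x ahead of the robot, y to its left, z up, the work surface at z = 0. Lengths are in m, angles in rad, forces in N, time in s.
With the tool pointing down it reaches from about 0.275 to 0.875 m from the base axis. Payload 12.5 kg.
Tool frame: the origin (TCP) lies at the very end of the fingers, on their centre line; the grasp point (between the pads) lies 19 mm behind it; x points along the fingers, y is the direction in which the jaws open and shut, and the axes are right-handed (so a half turn about x gives the same grasp; the last joint's range is limited). The gripper opens to 85 mm and grips with 20 to 120 N. Pads are 22 mm wide; open, the fingers measure 114 mm over their backs; the gripper's body (76 mm by 85 mm) begins 54 mm behind the grasp point. The pads swing forward as they close: fully open they stand 13 mm farther back than shut.
Start: joints at [-1.423, 0.351, 1.652, -0, 1.139, -0.085], TCP at [0.127, -0.535, 0.231] pointing down, gripper open.
Joint ranges: [-2.75, 2.75], [-0.79, 2.1], [0.01, 2.65], [-1.57, 4.71], [0.07, 3.14], [-2.87, 2.87]. Speed limits (rad/s): [2.22, 2.22, 2.79, 3.14, 3.14, 3.14].

INTERFACE

Orientations are given as a 3x3 rotation matrix whose columns are the frame's x, y, z axes.
In Python, from bench import manip gives the robot as it stands. Calls block until the motion is done:
- manip.move_ptp(position, orientation): joint-space move of the TCP to a pose.
- manip.move_l(position, attitude=None, max_speed=0.15): straight line of the TCP; attitude=None keeps the orientation; max_speed is the mean speed in m/s.
- manip.move_j(angles): joint-space move.
- manip.set_gripper(opening, effort=None): opening from 0.0 (shut) to 1.0 (fully open); effort is the grip in N (None keeps the last); returns when the fingers have stopped.
- manip.dwell(seconds).
- manip.inverse_kinematics(position, orientation): joint angles nearest the present ones, or None.
- manip.grab_frame(name): name is "scene" or "top"; returns (picture, depth): 480x640x3 uint8, red, green, blue; 480x640 float32, m along the optical axis (not along the pixel's ray), 0 where there is no reading.
- manip.get_calibration(name): a dict with "camera_matrix" (3x3 intrinsics, pixels), "R" (3x3) and "t" (3): a world point X has camera coordinates R X + t. Camera axes: x right, y down, z forward; pixel columns grow to the right and rows downward; lengths in m; the calibration is good to about 2 mm. A picture is of the moment at which its call begins. get_calibration takes no time and is no camera call.
A pose or a line that the arm cannot do raises manip.Unreachable and nothing moves.
- manip.sign_off(): hands the job in, once; it reports no verdict.
Trained networks look in the newest picture that a camera, given by its name, has taken for a name from the list of things; names that differ only in an ending like _2 or _b are one class to them, and where a whole thing is asked for, a point or a joint stands for the part that bears it (a point fixed in the world has none). Each returns a list of dicts, best first, with "confidence" (0 to 1); they miss things now and then, are a little off and sometimes report something else, mostly with a low value. They report only what shows in the picture. A call takes as long as a camera call. They do not tell look-alikes from the thing itself.
- manip.look_for(camera, name): "at" ([x, y, z] in m, in world coordinates, good to about 4 mm: the middle of the surface that is visible of it).
Readings, each from a call of its own:
- manip.current_time(): time.
- manip.current_qpos(): joint angles.
- manip.current_joint_vel(): joint speeds.
- manip.current_joint_torque(): joint torques, N m.
- manip.current_ee_pos(): TCP position.
- manip.current_tcp_rot(): TCP orientation.
- manip.current_force(): force on the tool from outside, world axes, zero at the start.
- manip.current_ft_torque(): the same for the moment, N m.
- manip.current_grip_width(): opening from 0.0 (shut) to 1.0 (fully open).
Only numpy, scipy, OpenCV 4.12 (cv2) and the standard library are available. Lean on these libraries where they do the work, as an engineer would, in place of code of your own. Each camera call takes 0.05 s, during which the arm holds its last target. There are 200 camera calls.

TASK

Put the two ridged pasta boards away on the sloping steel drying shelf. First lay the large one flat and square in the middle of the shelf, handle pointing up the slope and the end of its blade resting against the stop at the low edge; then lay the small one flat on top of it the same way round, its blade resting against the stop too. Leave the plain board without a handle where it lies.

Things in the scene. Friction and masses are not known exactly. Their poses are not given: they have to be found in the camera images.
- large_board_mid (a point): Centre (half-way up) of the large ridged board's blade: pale varnished wood, lying flat, blade 120 mm long (own x) x 60 wide (y) x 18 thick (z), fine cross ridges on top. A handle 22 mm wide, as thick as the blade, sticks out 61 mm from the blade's +x end. About 0.11 kg; grip it across the 60 mm width here. Slippery on wood and steel.
- small_board_mid (a point): Centre (half-way up) of the small ridged board's blade, same wood and form: blade 90 mm long (own x) x 44 wide (y) x 16 thick (z), handle 18 mm wide sticking out 51 mm from the +x end. About 0.055 kg; grip it across the 44 mm width. Slippery: let go on the large board on the slope, it slides down to the stop.
- plain_board_mid (a point): Centre of the plain board that is to stay: a rectangle of the same pale wood 120 x 56 x 18 mm with no handle and no ridges, lying on the counter near the other two.
- deck: Fixed sloping shelf: smooth steel plate, 225 mm up the slope x 150 mm wide, rising 20 degrees away from the robot. Origin on its top face, mid-width, at the foot of the stop, 25 mm above the counter; x up the slope, y across, z square out of the plate. The stop is a lip along the low edge: inner face at x = 0, top 42 mm above the plate. Slippery: a board let go on it slides down to the stop.
Things that resemble listed ones, but are neither listed nor needed, are in the scene too. Leave any yellow look-alike of the part that bears large_board_mid alone.

How it is judged:
On the way, in this order (a step that is already met when the one before it is completed fails the run):
1. the large board lies flat and square on the shelf, handle up the slope, blade against the stop, let go (x of large_board_mid in the frame of deck between 0.054 and 0.07 m and z of large_board_mid in the frame of deck between 0.005 and 0.014 m and y of large_board_mid in the frame of deck between -0.025 and 0.025 m and angle between the x axis of large_board_mid and the x axis of deck, either way round below 0.21 rad and angle between the z axis of large_board_mid and the z axis of deck, either way round below 0.175 rad and linear speed of large_board below 0.03 m/s and contact force between the fingers and large_board below 0.1 N), for 0.2 s.
2. the small board lies flat and square on the large one, handle up the slope, blade against the stop, let go (x of small_board_mid in the frame of deck between 0.039 and 0.055 m and z of small_board_mid in the frame of deck between 0.021 and 0.032 m and y of small_board_mid in the frame of large_board_mid between -0.02 and 0.02 m and angle between the x axis of small_board_mid and the x axis of deck, either way round below 0.21 rad and angle between the z axis of small_board_mid and the z axis of deck, either way round below 0.175 rad and linear speed of small_board below 0.03 m/s and contact force between the fingers and small_board below 0.1 N), for 0.2 s.
At the end, for the whole second after the job is handed in: Large board flat on the shelf, small one flat on it: square within 12 degrees, flat within 10; large within 25 mm of mid-width, small within 20 mm of the large's centre line; both blades within 10 mm of the stop, handles up-slope, at rest, let go; plain board moved under 30 mm (all of step 1 and all of step 2 and distance of plain_board_mid from where it was at the start of the episode below 0.03 m); the robot touches nothing.
It fails at once if the plain board is moved more than 30 mm (distance of plain_board_mid from where it was at the start of the episode above 0.03 m).
It also fails if it takes over 64 s, if anything falls off the work surface, if the arm or the gripper's body presses on something with over 40 N, if the wrist force passes 120 N, or if a joint passes its speed limit or range.

## Working session

There is one attempt and no reset: what is moved stays moved. The work goes in short steps, each a Python script; the robot and the scene stay as the last script left them, time stands still between calls to the robot, and variables do not carry over. Pictures are saved under pics/ and viewed, about 8 in all and at most 12, crops included, and the job is handed in when it is done.

```bash
mkdir -p pics; ls; python3 - <<'E'
from bench import manip
import cv2,numpy as np
for c in("scene","top"):
    p,d=manip.grab_frame(c); cv2.imwrite(f"pics/{c}0.png",p[:,:,::-1]); np.save(f"pics/{c}0.npy",d)
    k=manip.get_calibration(c); print(c,k["camera_matrix"].tolist(),(-k["R"].T@k["t"]).round(3))
    for n in("large_board_mid","small_board_mid","plain_board_mid","deck"):
        for r in manip.look_for(c,n):
            X=np.array(r["at"]);q=k["camera_matrix"]@(k["R"]@X+k["t"])
            print(n,X.round(3),round(r["confidence"],2),(q[:2]/q[2]).round())
print(manip.current_time())
E
```

```text
pics
scene [[505.29067790384596, 0.0, 317.63893439602225], [0.0, 505.29067790384596, 247.60828201079315], [0.0, 0.0, 1.0]] [1.194 0.244 0.83 ]
large_board_mid [0.239 0.376 0.016] 0.74 [474. 234.]
large_board_mid [0.502 0.332 0.018] 0.72 [445. 314.]
plain_board_mid [0.534 0.022 0.014] 0.97 [295. 294.]
deck [ 0.571 -0.226  0.064] 0.68 [175. 266.]
top [[577.9799004268975, 0.0, 318.1112584706237], [0.0, 577.9799004268975, 248.6687229269853], [0.0, 0.0, 1.0]] [0.267 0.063 1.26 ]
large_board_mid [0.226 0.374 0.017] 0.88 [177. 343.]
large_board_mid [0.491 0.332 0.02 ] 0.8 [197. 219.]
small_board_mid [0.554 0.194 0.015] 0.66 [260. 190.]
plain_board_mid [0.518 0.024 0.02 ] 0.56 [338. 204.]
deck [ 0.567 -0.234  0.062] 0.65 [460. 175.]
0.5
```

View pics/top0.png

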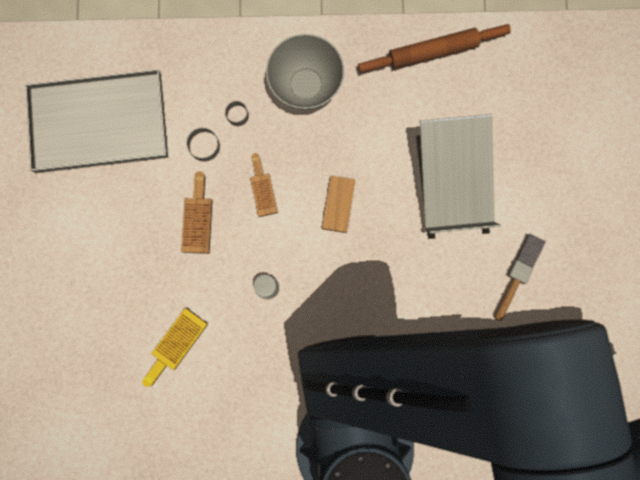

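View pics/scene0.png

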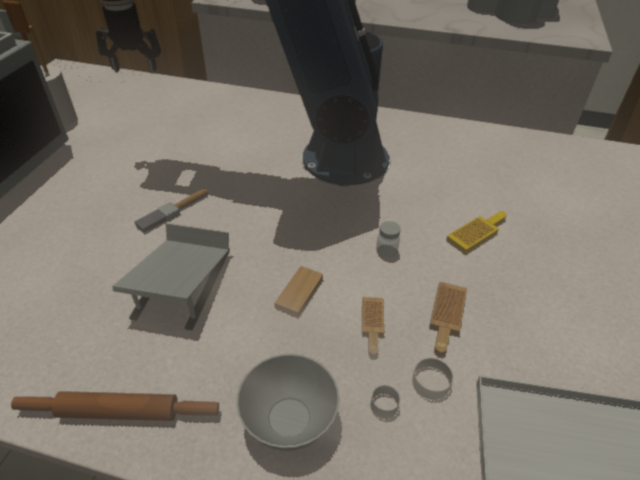

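The top view shows the pale large board at (197,225) with its handle up at (199,180). The yellow look-alike is at (180,340), so I'll leave it. The small board is at (263,195), the plain one at (338,204), and the deck at (458,172) with its stop at row 227. The pale board at (197,225) fits "large" because it is varnished wood with a handle and ridges. Next I'll measure it and confirm with a crop.

```bash
cat > meas.py <<'E'
from bench import manip
import cv2,numpy as np
def pix2plane(c,uv,z):
    k=manip.get_calibration(c);K,R,t=k["camera_matrix"],k["R"],k["t"]
    C=-R.T@t; r=(R.T@np.linalg.inv(K)@np.c_[uv,np.ones(len(uv))].T).T
    return C+r*((z-C[2])/r[:,2])[:,None]
def cloud(c,d):
    k=manip.get_calibration(c);K,R,t=k["camera_matrix"],k["R"],k["t"]
    v,u=np.mgrid[:480,:640]; P=np.dstack([(u-K[0,2])/K[0,0]*d,(v-K[1,2])/K[1,1]*d,d])
    return (P-t)@R
E
python3 - <<'E'
from meas import *
p=cv2.imread("pics/top0.png");d=np.load("pics/top0.npy");P=cloud("top",d)
hsv=cv2.cvtColor(p,cv2.COLOR_BGR2HSV)
m=((hsv[...,1]>95)&(hsv[...,0]<22)).astype(np.uint8)
out=p.copy()
for n,(x0,y0,x1,y1),h in(("large",(170,165,225,265),.018),("small",(240,145,290,225),.016),("plain",(312,168,365,240),.018)):
    b=np.zeros_like(m);b[y0:y1,x0:x1]=m[y0:y1,x0:x1]
    b=cv2.morphologyEx(b,cv2.MORPH_CLOSE,np.ones((5,5)))
    z=P[...,2][b>0]; 
    bl=b if n=="plain" else cv2.morphologyEx(b,cv2.MORPH_OPEN,np.ones((13,13)))
    c=max(cv2.findContours(bl,0,2)[0],key=cv2.contourArea)[:,0,:].astype(np.float32)
    W=pix2plane("top",c,h)
    r=cv2.minAreaRect((W[:,:2]*1000).astype(np.float32))
    hp=pix2plane("top",np.argwhere((b>0)&(bl==0))[:,::-1],h)
    allp=pix2plane("top",np.argwhere(b>0)[:,::-1],h)[:,:2]; pc=np.linalg.svd(allp-allp.mean(0),full_matrices=False)[2][0]
    print(n,"rect",np.round(r[0]),np.round(r[1]),round(r[2],1),"pca deg",np.degrees(np.arctan2(pc[1],pc[0])).round(1),"topz",np.median(z).round(4),"extent",np.round(np.ptp((allp-allp.mean(0))@pc)*1000))
    cv2.drawContours(out,[c.astype(int)[:,None]],-1,(255,0,0),1)
# floor z and deck
print("floor",np.median(P[260:300,100:150,2]))
D=P[130:215,428:488].reshape(-1,3)
cen=np.median(D,0);A=np.c_[D[:,:2],np.ones(len(D))]
for _ in range(3):
    co=np.linalg.lstsq(A,D[:,2],rcond=None)[0];k=abs(A@co-D[:,2])<.004;A,D=A[k],D[k]
nz=np.array([-co[0],-co[1],1]);nz/=np.linalg.norm(nz)
print("plane",co,"n",nz.round(4),"tilt",np.degrees(np.arccos(nz[2])).round(2),"az",np.degrees(np.arctan2(nz[1],nz[0])).round(1))
Q=P[100:245,400:510].reshape(-1,3)
on=abs(np.c_[Q[:,:2],np.ones(len(Q))]@co-Q[:,2])<.005
on&=Q[:,2]>.02
r=cv2.minAreaRect((Q[on][:,:2]*1000).astype(np.float32));print("deck rect",r,cv2.boxPoints(r).round().tolist())
lip=Q[(Q[:,2]-np.c_[Q[:,:2],np.ones(len(Q))]@co>.015)];print("lip",len(lip),lip.mean(0).round(3),lip.min(0).round(3),lip.max(0).round(3))
cv2.imwrite("pics/crop1.png",cv2.resize(out[100:270,160:510],(800,388),interpolation=cv2.INTER_CUBIC))
E
```

```text
large rect [479. 334.] [ 61. 119.] 88.8 pca deg 177.1 topz 0.0182 extent 179.0
small rect [546. 188.] [93. 43.] 10.8 pca deg -168.5 topz 0.016 extent 142.0
plain rect [520.  24.] [ 56. 120.] 79.7 pca deg 169.6 topz 0.0177 extent 120.0
floor 0.0001819956238837208
plane [0.08958784 0.47052492 0.1213354 ] n [-0.0808 -0.4244  0.9019] tilt 25.59 az -100.8
deck rect ((571.388427734375, -228.0387420654297), (233.1229705810547, 117.5073471069336), 12.174798011779785) [[445.0, -195.0], [470.0, -310.0], [698.0, -261.0], [673.0, -146.0]]
lip 2334 [ 0.606 -0.262  0.109] [ 0.267 -0.314  0.036] [0.687 0.063 1.26 ]
```

View pics/crop1.png

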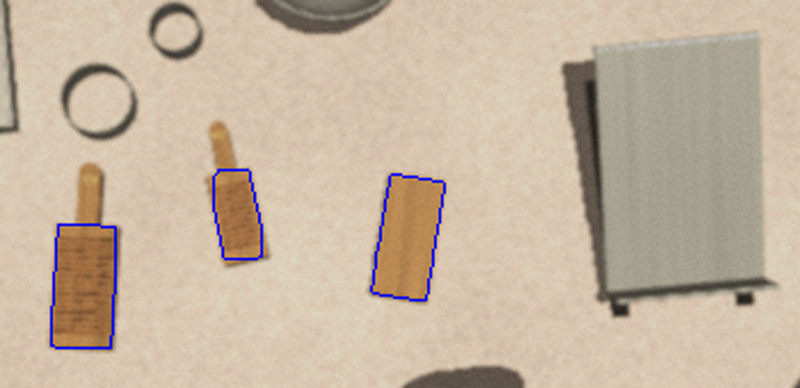

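The crop confirms it: the ridged pale board with a handle is the large one, the smaller one sits beside it, and the plain board has no handle. The steel's depth has gaps, so I'll refit the deck and refine the small board.

```bash
python3 - <<'E'
from meas import *
from scipy.optimize import least_squares
p=cv2.imread("pics/top0.png");d=np.load("pics/top0.npy")
hsv=cv2.cvtColor(p,cv2.COLOR_BGR2HSV)
m=((hsv[...,1]>95)&(hsv[...,0]<22)).astype(np.uint8)
# full-outline template fit (blade + handle) by IoU for both boards
from scipy.optimize import minimize
def fit(n,box,h,L,W,hl,hw,x0):
    a,b,c,e=box;uv=np.argwhere(np.ones((e-b,c-a)))[:,::-1]+[a,b]
    mm=cv2.morphologyEx(m,cv2.MORPH_CLOSE,np.ones((3,3)))[b:e,a:c].ravel()>0
    X=pix2plane("top",uv,h)[:,:2]
    def f(q):
        t=np.radians(q[2]);r=X-np.array(q[:2])/1000;x=r@[np.cos(t),np.sin(t)];y=r@[-np.sin(t),np.cos(t)]
        s=lambda v:1/(1+np.exp(-v/.0008))
        bl=s(L/2-abs(x))*s(W/2-abs(y));ha=s(x-L/2+.002)*s(L/2+hl-x)*s(hw/2-abs(y));i=np.maximum(bl,ha)
        return 1-np.minimum(i,mm).sum()/np.maximum(i,mm).sum()
    r=minimize(f,x0,method="Nelder-Mead",options=dict(initial_simplex=[x0,np.add(x0,[5,0,0]),np.add(x0,[0,5,0]),np.add(x0,[0,0,5])]))
    print(n,r.x.round(1),"IoU",round(1-r.fun,3))
fit("large",(165,160,230,270),.018,.12,.06,.061,.022,[479,334,-2])
fit("small",(235,140,295,230),.016,.09,.044,.051,.018,[546,190,11])
for c,box in(("top",(420,110,497,228)),("scene",(115,215,235,305))):
    d=np.load(f"pics/{c}0.npy");P=cloud(c,d);a,b,e,f_=box
    S=np.zeros(d.shape,bool);S[b:f_,a:e]=1
    Q=P[S&(d>0)];Q=Q[(Q[:,2]>.03)&(Q[:,2]<.15)]
    rng=np.random.default_rng(0);best=0
    for _ in range(500):
        s=Q[rng.choice(len(Q),3)];n=np.cross(s[1]-s[0],s[2]-s[0]);n/=np.linalg.norm(n)+1e-12
        n*=np.sign(n[2]) ; 
        if n[2]<.85: continue
        k=abs((Q-s[0])@n)<.003
        if k.sum()>best:best=k.sum();kb=k
    D=Q[kb];cc=D.mean(0);n=np.linalg.svd(D-cc,full_matrices=False)[2][2];n*=np.sign(n[2])
    print(c,"valid",(S&(d>0)).sum(),S.sum(),len(Q),"inl",best,"n",n.round(3),"tilt",np.degrees(np.arccos(n[2])).round(1),"c",cc.round(4))
    az=np.arctan2(-n[1],-n[0]);print(" az",np.degrees(az).round(1))
    ex=np.array([np.cos(az),np.sin(az)]);ey=np.array([-ex[1],ex[0]])
    print(" along",np.percentile(D[:,:2]@ex,[0.5,99.5]).round(4)," across",np.percentile(D[:,:2]@ey,[.5,99.5]).round(4))
    h=(Q-cc)@n;lp=Q[h>.012];print(" lip",len(lp),lp[:,2].max() if len(lp) else "", lp.mean(0) if len(lp) else "")
for c,y0,x0,y1,x1 in(("top",105,405,245,505),("scene",215,110,325,240)):
    im=cv2.imread(f"pics/{c}0.png")[y0:y1,x0:x1];cv2.imwrite(f"pics/d_{c}.png",cv2.resize(im,None,fx=4,fy=4,interpolation=cv2.INTER_CUBIC))
a=cv2.imread("pics/d_top.png");b=cv2.imread("pics/d_scene.png");o=np.zeros((560,920,3),np.uint8);o[:a.shape[0],:a.shape[1]]=a;o[:b.shape[0],400:400+b.shape[1]]=b
cv2.imwrite("pics/deck.png",cv2.resize(o,None,fx=.85,fy=.85))
E
```

```text
large [478.  333.6  -3. ] IoU 0.934
small [543.7 187.4  11.5] IoU 0.91
top valid 9052 9086 7327 inl 5600 n [-0.338 -0.025  0.941] tilt 19.8 c [ 0.584  -0.2291  0.067 ]
 az 4.2
 along [0.461  0.6621]  across [-0.3461 -0.1974]
 lip 176 0.06784448467280921 [ 0.46010604 -0.26325685  0.05160007]
scene valid 10757 10800 5105 inl 3760 n [-0.339 -0.024  0.94 ] tilt 19.9 c [ 0.5889 -0.2245  0.0711]
 az 4.1
 along [0.4588 0.6623]  across [-0.3423 -0.1928]
 lip 795 0.06823014822428138 [ 0.45495438 -0.23447375  0.05198406]
```

View pics/deck.png

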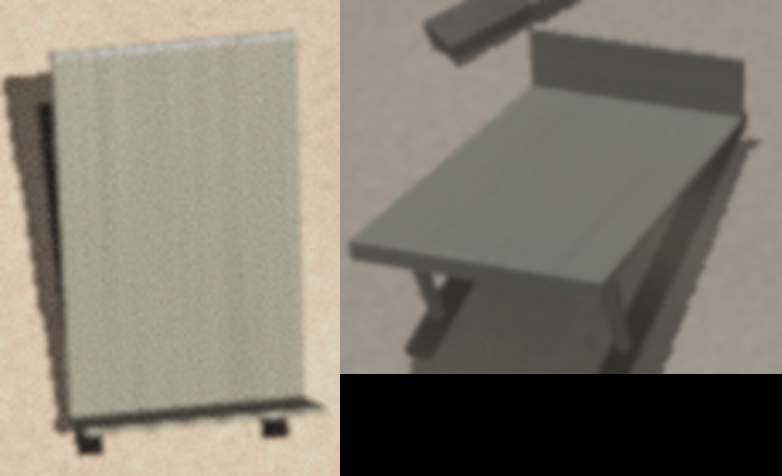

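The deck fit agrees across both cameras: 20° tilt, azimuth 4.15°, and an origin near (0.469, -0.237, 0.025). Next I'll check IK and grasp the large board.

```bash
cat > hlp.py <<'E'
from meas import *
az,tl=np.radians(4.15),np.radians(20)
DX=np.array([np.cos(tl)*np.cos(az),np.cos(tl)*np.sin(az),np.sin(tl)])
DY=np.array([-np.sin(az),np.cos(az),0]);DZ=np.cross(DX,DY);DO=np.array([.4691,-.2367,.0255])
def rot(z,y,s=1): 
    x=-z;y=s*y;return np.c_[x,y,np.cross(x,y)]
def flat(deg,s=1): t=np.radians(deg);return rot(np.array([0,0,1.]),np.array([-np.sin(t),np.cos(t),0]),s)
def deckp(x,y,z): return DO+x*DX+y*DY+z*DZ
def rep(s): print(s,"t",round(manip.current_time(),2),"pos",np.round(manip.current_ee_pos(),4),"F",np.round(manip.current_force(),1),"w",round(manip.current_grip_width(),3),flush=True)
LG=(.478,.3336,-3.);SM=(.5437,.1874,11.5)
E
python3 - <<'E'
from hlp import *
print(manip.current_tcp_rot().round(2).tolist())
for s in(1,-1):
    for n,P,R in(("L",[LG[0],LG[1],.0],flat(LG[2],s)),("Lup",[LG[0],LG[1],.2],flat(LG[2],s)),("S",[SM[0],SM[1],.0],flat(SM[2],s)),("D1",deckp(.066,0,.12),rot(DZ,DY,s)),("D",deckp(.066,0,.0),rot(DZ,DY,s))):
        q=manip.inverse_kinematics(P,R);print(s,n,None if q is None else np.round(q,2))
E
```

```text
[[-0.0, 0.23, -0.97], [0.0, -0.97, -0.23], [-1.0, -0.0, -0.0]]
1 L [ 0.53  0.73  1.7  -0.    0.72 -0.99]
1 Lup [ 0.53  0.44  1.6  -0.    1.1  -0.99]
1 S [ 0.25  0.72  1.72 -0.    0.7  -1.52]
1 D1 [-0.64  0.32  1.94  0.38  0.64 -2.57]
1 D [-0.59  0.57  1.91  0.53  0.43 -2.69]
-1 L [ 0.53  0.73  1.7  -0.    0.72  2.15]
-1 Lup [ 0.53  0.44  1.6  -0.    1.1   2.15]
-1 S [ 0.25  0.72  1.72 -0.    0.7   1.62]
-1 D1 [-0.64  0.32  1.94  0.38  0.64  0.57]
-1 D [-0.59  0.57  1.91  0.53  0.43  0.45]
```

```bash
python3 - <<'E'
from hlp import *
manip.set_gripper(.88)
R=flat(LG[2],-1)
manip.move_ptp([LG[0],LG[1],.15],R);rep("above")
manip.move_l([LG[0],LG[1],.03],max_speed=.15);rep("30mm")
for z in(.012,.005,.001):
    manip.move_l([LG[0],LG[1],z],max_speed=.05);rep(z)
    if abs(manip.current_force()[2])>4:break
manip.set_gripper(0.,effort=40);rep("closed")
p,_=manip.grab_frame("scene");k=manip.get_calibration("scene");cv2.imwrite("pics/g1.png",cv2.resize(p[210:390,340:560,::-1],None,fx=3,fy=3))
E
```

```text
above t 4.05 pos [0.4783 0.3331 0.1501] F [-1.1 -0.3 -0.6] w 0.876
30mm t 5.0 pos [0.4785 0.3339 0.0308] F [-0.  -0.2  0.7] w 0.882
0.012 t 5.51 pos [0.4779 0.3336 0.0118] F [-0.3  0.4  0. ] w 0.882
0.005 t 5.8 pos [0.4778 0.3335 0.0047] F [-0.2  0.9 -0. ] w 0.879
0.001 t 6.05 pos [0.4779 0.3335 0.0008] F [ 0.1 -0.5  0.7] w 0.881
closed t 6.33 pos [0.4781 0.3337 0.0012] F [0.5 0.6 0.6] w 0.69
```

View pics/g1.png

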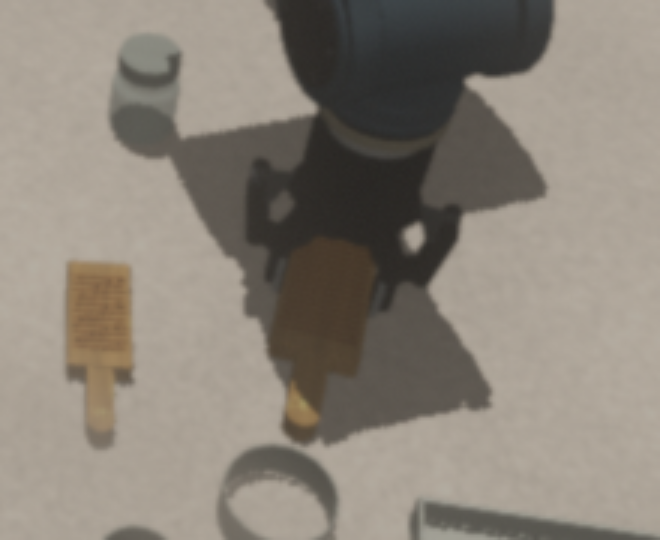

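The picture shows the fingers on either side of the large board's blade at about (325,270), with the grip at 59 mm as expected. I'll lift it and carry it over.

```bash
python3 - <<'E'
from hlp import *
zg=.001
manip.move_l([LG[0],LG[1],.2],max_speed=.2);rep("lift")
R=rot(DZ,DY,-1)
manip.move_ptp(deckp(.067,0,.13),R);rep("over")
b=manip.current_force()
manip.move_l(deckp(.067,0,.05),max_speed=.12);rep("50")
for z in(.015,.008,.005,.003,.0015):
    manip.move_l(deckp(.067,0,zg+z),max_speed=.05);manip.dwell(.1);rep(z)
    if np.linalg.norm(manip.current_force()-b)>6:break
for c in("scene","top"):
    p,_=manip.grab_frame(c);a=(200,80,340,260) if c=="scene" else (80,390,260,540)
    cv2.imwrite(f"pics/p1{c}.png",cv2.resize(p[a[0]:a[2],a[1]:a[3],::-1],None,fx=3,fy=3))
E
```

```text
lift t 7.53 pos [0.4775 0.3333 0.1988] F [ 1.1  0.4 -1.2] w 0.691
over t 9.57 pos [ 0.4878 -0.2349  0.1706] F [-0.4  0.  -1.3] w 0.69
50 t 10.39 pos [ 0.515  -0.2334  0.0959] F [ 0.3  0.7 -0.2] w 0.692
0.015 t 11.32 pos [ 0.5265 -0.2326  0.0637] F [-0.4 -0.8 -1.7] w 0.689
0.008 t 11.72 pos [ 0.5288 -0.2323  0.0568] F [-0.8 -0.2 -1.1] w 0.692
0.005 t 12.07 pos [ 0.5299 -0.2323  0.0541] F [ 0.3  0.  -1.3] w 0.693
0.003 t 12.42 pos [ 0.5305 -0.2322  0.0522] F [-0.9  0.2 -1.6] w 0.69
0.0015 t 12.77 pos [ 0.531  -0.2322  0.0508] F [-0.8 -0.8 -0.7] w 0.688
```

View pics/p1scene.png

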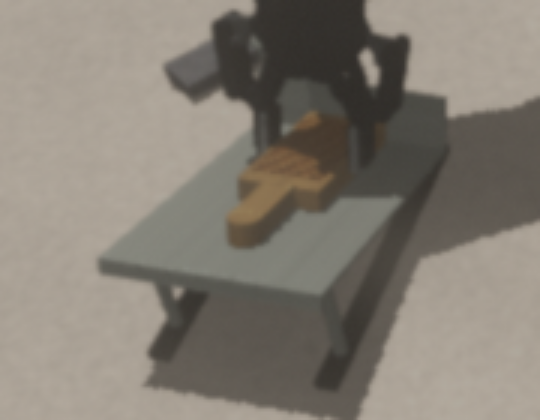

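In the view the board lies flat and square just above the plate, handle up the slope, with its blade end near the stop. I'll release it, back off along the plate normal and check.

```bash
python3 - <<'E'
from hlp import *
zg=.001
manip.set_gripper(1.0);manip.dwell(.5);rep("open")
manip.move_l(deckp(.067,0,.14),max_speed=.15)
manip.set_gripper(.72)
manip.move_ptp([SM[0],SM[1],.15],flat(SM[2],-1));rep("above small")
for c in("top","scene"):
    p,d=manip.grab_frame(c);cv2.imwrite(f"pics/{c}2.png",p[:,:,::-1]);np.save(f"pics/{c}2.npy",d)
    for n in("large_board_mid",):
        for r in manip.look_for(c,n):
            v=np.array(r["at"])-DO;print(c,n,np.round(r["at"],3),"deck",np.round([v@DX,v@DY,v@DZ],3),round(r["confidence"],2))
im=cv2.imread("pics/top2.png")[95:245,395:515];im2=cv2.imread("pics/scene2.png")[195:335,100:250]
o=np.hstack([cv2.resize(im,(400,500)),cv2.resize(im2,(400,373))[:373] if 0 else cv2.copyMakeBorder(cv2.resize(im2,(400,373)),0,127,0,0,0)])
cv2.imwrite("pics/p2.png",o)
P=cloud("top",np.load("pics/top2.npy"));Q=P[100:245,400:510].reshape(-1,3);v=Q-DO;L=np.c_[v@DX,v@DY,v@DZ]
k=(L[:,2]>.012)&(L[:,2]<.03)&(L[:,0]>.01)&(L[:,0]<.11)&(abs(L[:,1])<.07);print(k.sum(),"top z",np.median(L[k,2]),"y",np.percentile(L[k,1],[2,98]))
k=(L[:,2]>.012)&(L[:,2]<.03)&(abs(L[:,1])<.07)&(L[:,0]>.01);print("x max",np.percentile(L[k,0],99.5), "handle y",np.median(L[k&(L[:,0]>.13),1]))
E
```

```text
open t 13.75 pos [ 0.5311 -0.2322  0.0508] F [ 0.5 -0.2 -0.4] w 0.999
above small t 16.77 pos [0.5439 0.1865 0.15  ] F [-0.8 -0.5  0.3] w 0.727
top large_board_mid [ 0.534 -0.23   0.068] deck [0.076 0.002 0.017] 0.89
top large_board_mid [0.254 0.358 0.017] deck [-0.164  0.609  0.051] 0.77
scene large_board_mid [ 0.549 -0.22   0.069] deck [0.091 0.011 0.013] 0.92
scene large_board_mid [0.238 0.376 0.019] deck [-0.177  0.628  0.057] 0.88
1330 top z 0.017511143454788894 y [-0.02784298  0.03008635]
x max 0.1770113371706262 handle y 0.0017919492709070185
```

View pics/p2.png

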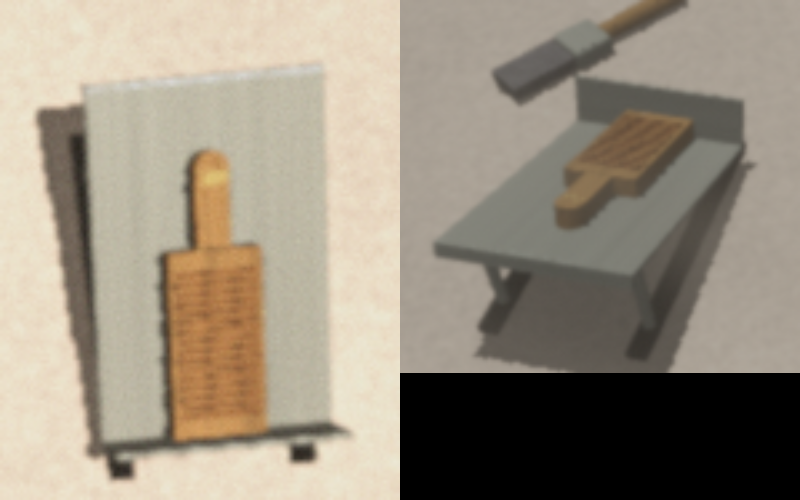

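The large board lies flat, square and central. Its handle tip reads x≈0.177–0.18 in the deck frame, so the blade is against the stop. Next is the small board.

```bash
python3 - <<'E'
from hlp import *
zg=.003
manip.move_l([SM[0],SM[1],.03],max_speed=.15)
for z in(.012,zg):
    manip.move_l([SM[0],SM[1],z],max_speed=.05);rep(z)
    if abs(manip.current_force()[2])>4:raise SystemExit("contact")
manip.set_gripper(0.,effort=30);rep("closed")
if abs(manip.current_grip_width()*85-44)>4: raise SystemExit("width")
manip.move_l([SM[0],SM[1],.2],max_speed=.2);rep("lift")
R=rot(DZ,DY,-1)
manip.move_ptp(deckp(.055,.001,.14),R);rep("over")
b=manip.current_force()
manip.move_l(deckp(.055,.001,.06),max_speed=.12)
for z in(.015,.008,.005,.003,.0015):
    manip.move_l(deckp(.055,.001,.018+zg+z),max_speed=.05);manip.dwell(.1);rep(z)
    if np.linalg.norm(manip.current_force()-b)>6:break
p,_=manip.grab_frame("scene");cv2.imwrite(f"pics/p3.png",cv2.resize(p[180:320,100:260,::-1],None,fx=3.5,fy=3.5))
E
```

```text
0.012 t 18.43 pos [0.5436 0.1874 0.0118] F [-0.8  0.8  0.5] w 0.719
0.003 t 18.76 pos [0.5435 0.1873 0.0026] F [-1.1 -0.4  0.3] w 0.723
closed t 19.05 pos [0.5438 0.1874 0.0032] F [ 0.  -0.4  1. ] w 0.507
lift t 20.18 pos [0.5431 0.1873 0.1989] F [-0.  -0.3 -1.6] w 0.505
over t 21.77 pos [ 0.4732 -0.2349  0.1758] F [ 0.3 -0.1 -0.3] w 0.502
0.015 t 23.32 pos [ 0.5084 -0.2329  0.0783] F [-0.2  0.6 -0.5] w 0.508
0.008 t 23.71 pos [ 0.5107 -0.2327  0.0715] F [ 0.2 -0.6 -1.6] w 0.506
0.005 t 24.06 pos [ 0.5117 -0.2326  0.0687] F [ 0.3  0.4 -0.5] w 0.505
0.003 t 24.41 pos [ 0.5124 -0.2325  0.0669] F [-0.   0.9 -1.6] w 0.509
0.0015 t 24.76 pos [ 0.5129 -0.2325  0.0654] F [ 0.5  0.7 -0.3] w 0.508
```

View pics/p3.png

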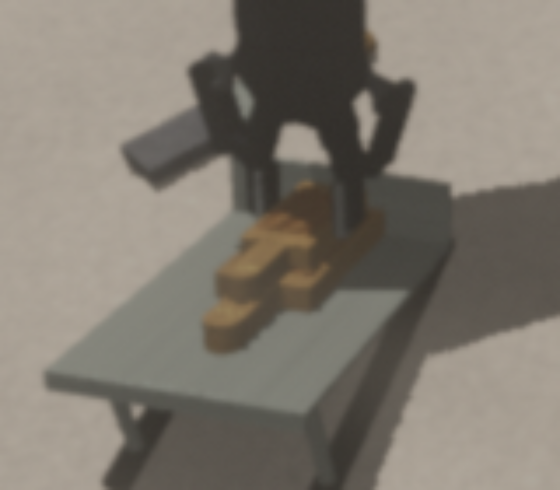

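The small board now sits just above the large one, aligned, with its handle up the slope. I'll release it, retreat and check.

```bash
python3 - <<'E'
from hlp import *
manip.set_gripper(1.0);manip.dwell(.8);rep("open")
manip.move_l(deckp(.055,.001,.16),max_speed=.15)
manip.move_ptp([.45,.12,.3],flat(0,-1));rep("away")
for c in("top","scene"):
    p,d=manip.grab_frame(c);cv2.imwrite(f"pics/{c}4.png",p[:,:,::-1]);np.save(f"pics/{c}4.npy",d)
    for n in("large_board_mid","small_board_mid","plain_board_mid"):
        for r in manip.look_for(c,n)[:2]:
            v=np.array(r["at"])-DO;print(c,n,np.round(r["at"],3),"deck",np.round([v@DX,v@DY,v@DZ],3),round(r["confidence"],2))
im=cv2.imread("pics/top4.png")[95:245,395:515];im2=cv2.imread("pics/scene4.png")[195:335,100:250]
cv2.imwrite("pics/p4.png",np.hstack([cv2.resize(im,(400,500)),cv2.copyMakeBorder(cv2.resize(im2,(400,373)),0,127,0,0,0)]))
P=cloud("top",np.load("pics/top4.npy"));Q=P[100:245,400:510].reshape(-1,3);v=Q-DO;L=np.c_[v@DX,v@DY,v@DZ]
i=(abs(L[:,1])<.07)&(L[:,0]>.01)
for n,a,b,xb in(("large",.012,.025,.128),("small",.028,.04,.097)):
    k=i&(L[:,2]>a)&(L[:,2]<b);bl=k&(L[:,0]<xb-.012);h=k&(L[:,0]>xb)
    print(n,k.sum(),"z",np.median(L[k,2]).round(4),"y",np.percentile(L[bl,1],[2,98]).round(4),"xmax",np.percentile(L[k,0],99.5).round(4),"handle y",np.median(L[h,1]).round(4))
E
```

```text
open t 26.1 pos [ 0.5129 -0.2325  0.0655] F [-0.7  0.3  0.3] w 1.003
away t 28.56 pos [0.4501 0.1195 0.2995] F [0.  0.7 0.7] w 0.999
top large_board_mid [0.226 0.376 0.015] deck [-0.19   0.629  0.058] 0.79
top large_board_mid [ 0.563 -0.216  0.077] deck [0.107 0.014 0.016] 0.69
top small_board_mid [ 0.513 -0.227  0.08 ] deck [0.061 0.007 0.036] 0.8
top plain_board_mid [0.533 0.011 0.018] deck [ 0.074  0.243 -0.035] 0.85
scene large_board_mid [ 0.574 -0.213  0.076] deck [0.117 0.016 0.012] 0.69
scene large_board_mid [0.241 0.376 0.018] deck [-0.175  0.627  0.055] 0.69
scene small_board_mid [ 0.524 -0.225  0.076] deck [0.07  0.008 0.028] 0.96
scene plain_board_mid [0.532 0.022 0.014] deck [ 0.073  0.253 -0.038] 0.84
large 776 z 0.0175 y [-0.0288  0.0306] xmax 0.1787 handle y 0.0021
small 1016 z 0.0333 y [-0.0193  0.0231] xmax 0.1376 handle y 0.002
```

View pics/p4.png

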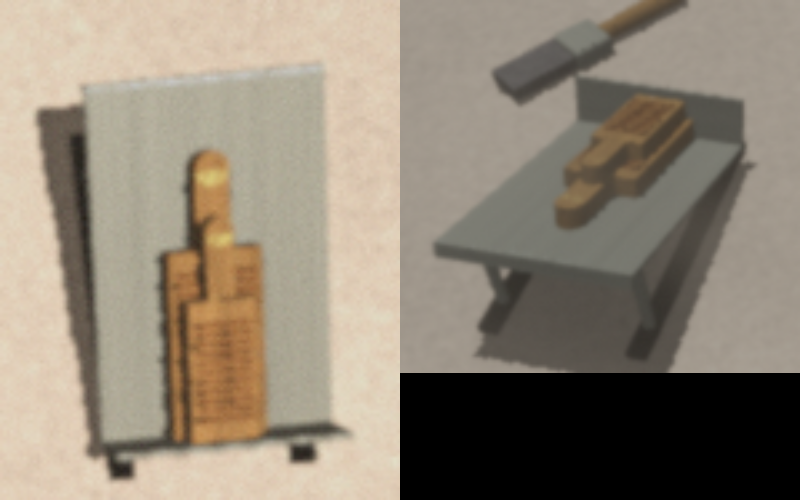

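The final view shows both boards flat and square, handles up the slope and blades at the stop (crop row ~440). Handle tips read x=0.179 (expected 0.181) and 0.138 (expected 0.141). I'm handing it in.

```bash
python3 -c "
from bench import manip
print(manip.sign_off(),manip.current_time())"
```

```text
the job is handed in; nothing more can be done
the job is handed in; nothing more can be done
```

I put both boards away on the drying shelf and handed the job in, with about 29 s of the 64 s used. `sign_off` gave no verdict, so the results below are my own last checks.

I gripped the large board, placed it on the shelf and let it slide down to the stop. The small board went on top of it the same way.

| Check (deck frame) | Large board | Small board |
|---|---|---|
| Top face above the plate | 17.5 mm (expected 18) | 33 mm (expected 34) |
| Offset from mid-width | about 1 mm | about 2 mm |
| Handle tip, x up the slope | 179 mm (181 if at the stop) | 138 mm (141 if at the stop) |

- **In the picture:** both boards look flat and square, with handles up the slope and blades at the stop. The arm was clear of everything.
- **Forces:** the force readings stayed within about 2 N throughout.
- **One disagreement:** the top camera placed the plain board about 20 mm from its first reading, while the scene camera had it unmoved to within 2 mm. I put the difference down to the arm partly blocking that last top view, as the robot never went near that board.
- **Less reliable readings:** the position network's readings for the two stacked boards were off by centimetres. It reports the middle of the visible surface, so I relied on the depth measurements.

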